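Square up a pack of drilled leaves and pin it in the jig

ROBOT

A 7-joint arm with a two-finger parallel gripper is mounted at the origin on a cart in front of the work surface, level with it; the furniture and walls round the work are solid. World frame = base frame: x ahead of the robot, y to its left, z up, the work surface at z = 0. Lengths are in mm, angles in degrees, forces in N, time in s.
With the tool pointing down it reaches from about 400 to 875 mm from the base axis. Payload 4.4 kg.
Tool frame: the origin (TCP) lies on the centre line of the jaws, within the pads' length; the fingertips stand arm.nose_length ahead of it and the grasp point (between the pads) lies 3 mm ahead of it (arm.nose_length is the distance from the TCP to the fingertips, in mm); z points along the fingers, y is the line along which they close (so a half turn about z gives the same grasp; the last joint's range is limited). The gripper opens to 85 mm and grips with 20 to 120 N. Pads are 22 mm wide; open, the fingers measure 114 mm over their backs; the gripper's body (76 mm by 85 mm) begins 54 mm behind the grasp point. The pads swing forward as they close: fully open they stand 13 mm farther back than shut.
Start: joints at [-68.858, 36.005, 2.206, 86.941, -1.547, 57.084, -1.146], TCP at [273.778, 589.545, 253.313] pointing down, gripper open.
Joint ranges: [-175.42, 175.42], [-21.48, 121.26], [-71.46, 75.88], [10.55, 141.38], [-63.04, 243.04], [13.31, 113.54], [-168.57, 168.57]. Speed limits (degrees/s): [147.25, 147.25, 180, 180, 180, 180, 180].

INTERFACE

Orientations are given as a 3x3 rotation matrix whose columns are the frame's x, y, z axes.
In Python, from bench import arm, vision gives the robot as it stands.
- The arm moves only by the shell command python3 -m handwheel 'ROWS' [FORCE]. ROWS is JSON, a list that holds one entry, the list of rows, each a list of 7 numbers: the turn, a rotation vector about the tool's x, y, z in degrees, then the shift along the tool's x, y, z in cm, then the finger opening in cm, from 0 to 8.54. A call has 1 to 12 rows; each row is the pose to reach, as a shift and turn from the pose commanded when the call began, along the tool's axes at that moment; what a row does not reach only later rows make up. A row lasts 1/12 s, in which the tool goes at most 41.7 mm and 7.16 degrees, less where a joint would pass 70% of its speed; a pose out of reach is approached as far as the arm can. A call with a gripper value outside its range is refused whole. The fingers move at their own pace and stop on an object; FORCE is the grip in N (left out, the last holds). Time passes only in rows, so rows that repeat a pose let the fingers close. It gives the time, the measured TCP pose, the force, the opening and the grip force at its end, in the units of the state.
- arm.sense(): the state, without advancing time (a new reading comes with each control period).
- vision.read_camera(name): name is "side" or "top"; returns a dict with "img" (384x512x3 uint8, red, green, blue), "fx", "fy", "cx", "cy" (pixels), "cam_to_world" (4x4, takes a point from camera to world coordinates). Camera axes: x right, y down, z forward; pixel columns grow to the right and rows downward; lengths in mm; the calibration is good to about 2 mm. A picture is of the moment at which its call begins. There is no depth.
- arm.sign_off(): hands the job in; it is judged then, once.
The state is a dict: "clock": time; "joints": joint angles; "joint_vel": joint speeds; "effort": joint torques, N m; "position": TCP position; "orientation": TCP orientation; "contact_force": force on the tool from outside, world axes, zero at the start; "wrist_torque": the same for the moment, N m; "opening": opening from 0.0 (shut) to 1.0 (fully open); "grasp_force": force on a finger pad.
Only numpy, scipy, OpenCV 4.12 (cv2) and the standard library are available. Lean on these libraries where they do the work, as an engineer would, in place of code of your own. Each camera call takes 0.05 s, during which the arm holds its last target. There are 200 camera calls.

TASK

Push the three loose drilled leaves together firmly against the end stop of the jig so that their holes line up, then take the long pin out of the pin block, pass it down through all three leaves into the hole of the jig, press its head firmly home on the top leaf and let go. Feel your way and do not force anything; leave the short pin and the other things on the bench where they are.

Things in the scene. Friction and masses are not known exactly. Their poses are not given: they have to be found in the camera images.
- jig: pinning jig, fixed to the bench: dark wooden base 80 x 100 x 20 mm (x, y, z), origin at the centre of its underside, on the bench top. On it two side rails along y (12 mm thick, 20 mm high, inner faces at x = -22 and +22 mm, from y = -43 to +27 mm) and an end stop across its +y end. Between the rails lie the three leaves, which slide along y and stick out over the open -y end of the base.
- stop: end stop of the jig, block 66 x 16 x 32 mm (x, y, z), fixed on the base; origin at the centre of its underside, at the jig's y = +42 mm, 20 mm up. Its face towards the leaves is at the jig's y = +34 mm, its top 52 mm above the bench. Pressing the pack firmly on it means about 15 N in all, shared by the three leaves; more than 25 N on one leaf dents it.
- jig_hole (a point): mouth of the vertical through hole in the jig's base, 11.8 mm wide, 20 mm deep (down to the bench top), at the jig's x = 0, y = 0, 20 mm up
- leaf_1: bottom leaf of the pack: light wooden plate 40 x 100 x 8 mm (x, y, z), 35 g, origin at the centre of its underside (20 mm above the bench), hole at y = +16 mm. Starts 3 to 20 mm short of the stop. Against the stop its origin is at the jig's y = -16 mm and its free end at -66 mm, 16 mm past the end of the base. It has 2 mm of play to each rail.
- leaf_2: middle leaf, same as leaf_1, lying on it (underside 28 mm above the bench). After the push the holes may still differ sideways (jig x) by up to 2 mm from that of the base; the tapered nose of the pin shifts the leaves sideways with little force.
- leaf_3: top leaf, same as leaf_1, lying on leaf_2 (underside 36 mm, top 44 mm above the bench)
- leaf_1_hole (a point): centre of the hole of leaf_1 at its upper face; hole 11.8 mm wide, right through
- leaf_2_hole (a point): the same of leaf_2
- leaf_3_hole (a point): the same of leaf_3
- pin_block: wooden block 50 x 110 x 30 mm (x, y, z), fixed to the bench, origin at the centre of its underside; two holes 11.8 mm wide and 20 mm deep at y = -30 and +30 mm hold one pin each, upright; which pin is in which hole varies
- long_pin: steel pin, upright: shank 10 mm wide, 40 mm long, with a tapered nose (6.4 mm at the tip, full width 5 mm up), above it a round ribbed head 18 mm wide and 40 mm tall; about 70 g; origin at the centre of the tip, z towards the head. In the block its tip is 10 mm above the bench; home in the jig, 4 mm, with the head on the top leaf. To press it firmly means 10 to 15 N; over 20 N does damage.
- long_pin_head (a point): centre of the flat top of the long pin's head, 80 mm above the tip
- short_pin: the same pin with a shank of only 22 mm, too short to reach the jig; stands in the other hole, its head only 2 mm above the block (top of head 72 mm above the bench); origin at the centre of the tip
- wood_wedge: bystander: thin wooden wedge 16 x 46 x 10 mm lying on the bench, origin at the centre of its underside
- rosin_cake: bystander: amber rosin cake in a wooden tray, 34 x 62 x 22 mm, origin at the centre of its underside
- thumb_plane: bystander: brass thumb plane 22 x 66 x 26 mm, origin at the centre of its underside
- frog_blank: bystander: black bow frog blank 20 x 46 x 12 mm, origin at the centre of its underside
- small_tin: bystander: round tin 55 mm wide and 18 mm high, origin at the centre of its underside
There are look-alikes about, which are no part of the job. Leave any turquoise look-alike of the leaf_3 alone. What is shaped like the long_pin but purple is not meant.

How it is judged:
By the outcome, as a careful person would: the job done as asked, in the order asked, and still so for the second after the job is handed in, with the robot touching nothing.
It also fails if it takes over 61 s, if anything falls off the work surface, if the arm or the gripper's body presses on something with over 40 N, if the wrist force passes 120 N, or if a joint passes its speed limit or range.

## Working session

There is one attempt and no reset: what is moved stays moved. The work goes in short steps, Python scripts to look and compute and a shell command to move; the robot and the scene stay as the last step left them, time stands still between calls to the robot, and variables do not carry over. Pictures are saved under pics/ and viewed, at most 10 in all, crops included, and the job is handed in when it is done.

```bash
ls; mkdir -p pics; python3 - <<'E'
from bench import arm, vision
import cv2
s=arm.sense();print(s, getattr(arm,'nose_length',None))
for n in("top","side"):
    c=vision.read_camera(n);cv2.imwrite(f"pics/{n}0.png",c["img"][:,:,::-1]);print(n,c["fx"],c["cx"],c["cy"],c["cam_to_world"])
E
```

```text
pics
{'clock': 0.0, 'joints': array([-68.85889496,  36.05743941,   2.20444993,  86.99492121,
        -1.54932367,  57.08452092,  -1.14659728]), 'joint_vel': array([ 0.09614515, -0.04927537,  0.04132357,  0.03934725, -0.1033587 ,
       -0.02596678,  0.03393099]), 'effort': array([-1.38561732e-03, -5.63393712e+01,  1.22597516e+00, -1.93444902e+01,
        1.11124539e-02,  1.06190558e-02, -4.02865837e-06]), 'position': array([273.52562575, 589.01298519, 252.4123668 ]), 'orientation': array([[-9.06936536e-01,  4.21266556e-01, -7.80415055e-04],
       [ 4.21267279e-01,  9.06934943e-01, -1.69976321e-03],
       [-8.26771012e-06, -1.87034068e-03, -9.99998251e-01]]), 'contact_force': array([ 0.25682587,  0.38379467, -0.36280675]), 'wrist_torque': array([0.03895552, 0.00159689, 0.02424777]), 'grasp_force': 0.0, 'opening': 1.004053966062464} 22.0
top 450.9835911772763 251.30643307685642 184.69007112286286 [[-2.91352663e-02 -9.78195833e-01  2.05630854e-01  3.47841901e+02]
 [-9.99565960e-01  2.94095899e-02 -1.72290347e-03 -1.00021946e+02]
 [-4.36218208e-03 -2.05591799e-01 -9.78628113e-01  9.68530307e+02]
 [ 0.00000000e+00  0.00000000e+00  0.00000000e+00  1.00000000e+00]]
side 442.1662400307929 254.45168797923355 191.5605516202462 [[ 8.41042740e-01 -2.73891128e-01  4.66509121e-01  1.32453954e+02]
 [-5.40358624e-01 -3.84394818e-01  7.48500622e-01 -7.32997876e+02]
 [-2.56839905e-02 -8.81603241e-01 -4.71291904e-01  4.73723671e+02]
 [ 0.00000000e+00  0.00000000e+00  0.00000000e+00  1.00000000e+00]]
```

View pics/top0.png

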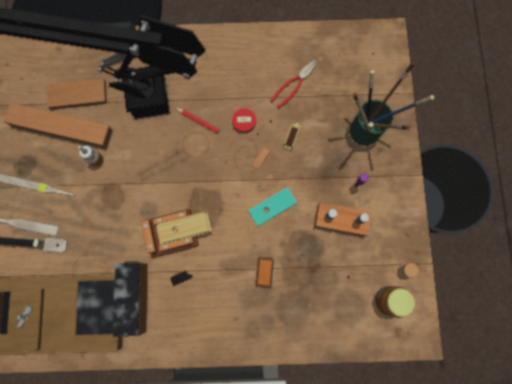

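View pics/side0.png

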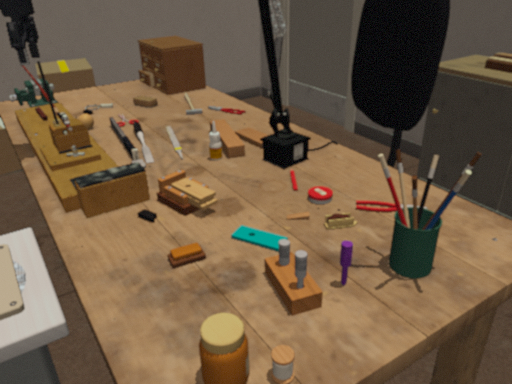

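The top view shows the jig near (178,230) with its stop at the left and the leaves sticking out right. The pin block is near (342,218), with pins near (331,214) and (363,217). In the side view the nearer pin, at (301,255), shows more shank. The turquoise and purple decoys are clear.

```bash
cat > h.py <<'E'
import numpy as np, cv2
from bench import arm, vision
def ray(c,u,v):
    M=c["cam_to_world"];d=M[:3,:3]@np.array([(u-c["cx"])/c["fx"],(v-c["cy"])/c["fy"],1]);return M[:3,3],d
def onz(c,u,v,z):
    o,d=ray(c,u,v);return (o+d*(z-o[2])/d[2])[:2]
def proj(c,p):
    M=c["cam_to_world"];q=M[:3,:3].T@(np.asarray(p,float)-M[:3,3]);return c["fx"]*q[0]/q[2]+c["cx"],c["fy"]*q[1]/q[2]+c["cy"]
E
python3 - <<'E'
from h import *
t=cv2.imread("pics/top0.png");s=cv2.imread("pics/side0.png")
def crop(i,x,y,w,h,k): return cv2.resize(i[y:y+h,x:x+w],None,fx=k,fy=k,interpolation=cv2.INTER_CUBIC)
a=crop(t,135,200,90,60,4.4); b=crop(t,300,195,90,60,4.4)
c=crop(s,150,165,80,60,4.95); d=crop(s,255,230,80,90,4.95)
cv2.imwrite("pics/crops.png",np.vstack([np.hstack([a,b]),np.hstack([c[:297,:396],d[:297,:396]])]))
E
```

```text
(no output)
```

View pics/crops.png

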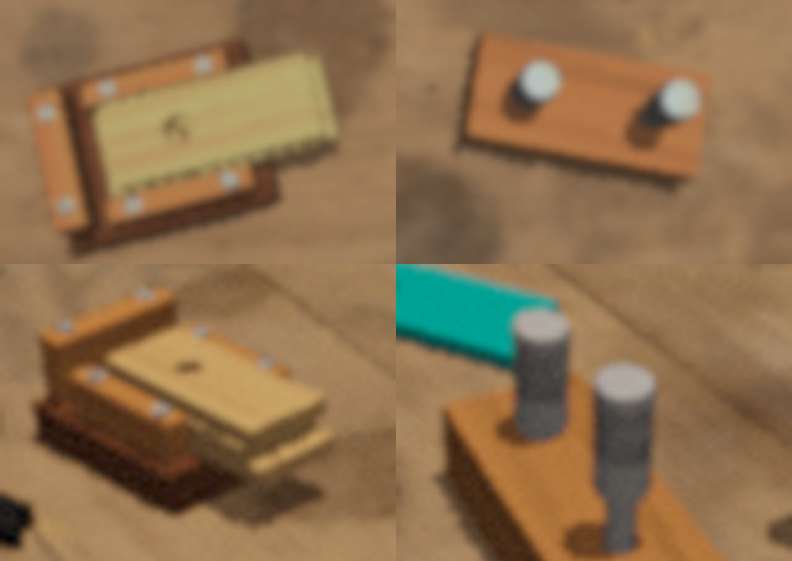

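```bash
python3 - <<'E'
from h import *
c=vision.read_camera("top");s=vision.read_camera("side")
K=4
def mask(c,lo,hi,x,y,w,h):
    i=cv2.resize(cv2.cvtColor(c["img"],cv2.COLOR_RGB2BGR),None,fx=K,fy=K,interpolation=cv2.INTER_LINEAR);v=cv2.cvtColor(i,cv2.COLOR_BGR2HSV)
    m=cv2.inRange(v,lo,hi);z=np.zeros_like(m);z[y*K:(y+h)*K,x*K:(x+w)*K]=m[y*K:(y+h)*K,x*K:(x+w)*K]
    return z
px=lambda p:(np.asarray(p,float)+.5)/K-.5
hs=cv2.cvtColor(cv2.cvtColor(c["img"],cv2.COLOR_RGB2BGR),cv2.COLOR_BGR2HSV)
for n,p in dict(leaf=(190,230),stop=(147,232),rail=(170,217),base=(156,232),blk=(345,220),pin=(364,217),bench=(160,200)).items(): print(n,hs[p[1],p[0]])
def comps(m,z,name,c,mn=100):
    for k in cv2.findContours(m,cv2.RETR_EXTERNAL,cv2.CHAIN_APPROX_NONE)[0]:
        if cv2.contourArea(k)<mn: continue
        r=cv2.minAreaRect(k);b=px(cv2.boxPoints(r))
        w=np.array([onz(c,*q,z) for q in b])
        e=[np.linalg.norm(w[1]-w[0]),np.linalg.norm(w[2]-w[1])]
        d=(w[1]-w[0]) if e[0]>e[1] else w[2]-w[1]
        print(name,"px",px(r[0]).round(1),"ctr",w.mean(0).round(1),"size",np.round(e,1),"ang",round(np.degrees(np.arctan2(d[1],d[0]))%180,1))
comps(mask(c,(19,90,120),(32,255,255),155,205,65,50),44,"leaf3",c)
comps(mask(c,(5,120,110),(16,255,255),138,212,22,45),52,"stop",c)
comps(mask(c,(5,120,110),(16,255,255),155,205,65,50),40,"rails",c)
comps(mask(c,(5,120,90),(16,255,255),310,198,65,45),30,"block",c,2000)
for z in(72,90): comps(mask(c,(0,0,130),(180,70,255),310,198,65,45),z,f"pin{z}",c)
comps(mask(s,(0,0,140),(180,40,255),270,235,45,70),90,"sidepin",s)
E
```

```text
leaf [ 21 112 182]
stop [ 14 150 180]
rail [ 14 149 181]
base [ 14 135 121]
blk [ 13 153 180]
pin [ 57  13 194]
bench [ 15 108 160]
leaf3 px [183.5 227.4] ctr [456.8  40.2] size [111.4  45.2] ang 102.9
stop px [151.5 235.6] ctr [441.1 104. ] size [36.4 74.4] ang 11.0
rails px [190.6 239.8] ctr [431.1  26.3] size [ 8.6 11.3] ang 8.4
rails px [168.1 231. ] ctr [451.   72.6] size [59.4 71.8] ang 14.8
rails px [176.2 214.6] ctr [484.2  55.9] size [68.6 16.1] ang 104.9
block px [343.1 218.4] ctr [ 467.4 -291.4] size [ 56.  116.7] ang 76.9
pin72 px [364.3 217. ] ctr [ 463.4 -325.5] size [16.9 17.6] ang 22.2
pin72 px [332.5 212.8] ctr [ 473.9 -262.5] size [16.7 17.5] ang 41.9
pin90 px [364.3 217. ] ctr [ 461.1 -321. ] size [16.6 17.3] ang 22.2
pin90 px [332.5 212.8] ctr [ 471.4 -259.3] size [16.3 17.1] ang 41.9
sidepin px [300.8 253.8] ctr [ 463.7 -323.6] size [15.7 16.5] ang 51.4
sidepin px [283.7 242. ] ctr [ 460.9 -285.5] size [15.7 15.7] ang 150.7
```

```bash
python3 - <<'E'
from h import *
c=vision.read_camera("top")
P={k:onz(c,*p,z) for k,p,z in[("ra",(159.0,219.6),40),("rb",(180.8,214.1),40),("rc",(164.9,246.2),40),("rd",(186.9,240.5),40),("s1",(145.1,225.3),52),("s2",(149.4,246.4),52)]}
for k in P: print(k,P[k].round(1))
a=lambda v:np.degrees(np.arctan2(v[1],v[0]))
print(a(P["ra"]-P["rb"]),a(P["rc"]-P["rd"]),a(P["s1"]-P["s2"]),np.linalg.norm(P["s1"]-P["s2"]),np.linalg.norm(P["ra"]-P["rc"]),np.linalg.norm(P["ra"]-P["rb"]))
print("railmid",sum(P[k] for k in("ra","rb","rc","rd"))/4,"stopmid",(P["s1"]+P["s2"])/2)
# leaf3 hole, turquoise leaf extents
print("hole3",onz(c,135+176/4.4,200+127/4.4,44))
for p in[(249,208),(287,188),(297,205),(260,224)]: print("turq",onz(c,*p,8).round())
E
```

```text
ra [474.8  91.7]
rb [485.   46.5]
rc [419.7  78.9]
rd [430.   33.8]
s1 [462.3 117.4]
s2 [419.3 107.9]
102.66881672428885 102.87657527208681 12.466776793531116 44.09794091175699 56.615902834621984 46.274323420464086
railmid [452.34623623  62.73374623] stopmid [440.7814908  112.66018808]
hole3 [454.13850894  57.72220861]
turq [499. -95.]
turq [ 540. -179.]
turq [ 502. -199.]
turq [ 463. -118.]
```

```bash
python3 -m handwheel '[[[0,0,0,0,0,-3,0],[0,0,2,-1,-1,-6,0],[0,0,5,-4,-4,-6,0],[0,0,8,-7,-7,-6,0],[0,0,11,-10,-10.5,-6,0],[0,0,14,-13,-14,-6,0],[0,0,17,-16,-17,-6,0],[0,0,20,-19,-20.5,-6,0],[0,0,23,-21.5,-23.5,-6,0],[0,0,26,-24,-26,-6,0],[0,0,29,-26.5,-29,-6,0],[0,0,32,-29,-31.5,-6,0]]]' 40; cat > go.py <<'E'
# print tool-axis shift (cm) and turn to a target: python3 go.py x y z [yaw of tool x]
import sys
from h import *
s=arm.sense();R=s["orientation"];t=np.array([float(v) for v in sys.argv[1:4]])
yaw=np.radians(float(sys.argv[4]) if len(sys.argv)>4 else 102.7)
from scipy.spatial.transform import Rotation as Ro
T=np.array([[np.cos(yaw),np.sin(yaw),0],[np.sin(yaw),-np.cos(yaw),0],[0,0,-1]])
print("turn",np.degrees(Ro.from_matrix(R.T@T).as_rotvec()).round(2),"shift cm",(R.T@(t-s["position"])/10).round(2),"pos",s["position"].round(1),"F",s["contact_force"].round(1),"t",s["clock"],"open",s["opening"],"j",s["joints"].round())
E
python3 go.py 475 -38 120
```

```text
clock: 1.25
position: [403.9, 179.3, 313.5]
orientation: [[-0.544, 0.839, -0.0], [0.839, 0.544, 0.0], [0.0, 0.0, -1.0]]
contact_force: [0.4, -0.6, -1.0]
opening: -0.0
grasp_force: 0.0
turn [ 0.000e+00 -1.000e-02  2.022e+01] shift cm [-22.11  -5.84  19.35] pos [403.9 179.3 313.5] F [ 0.4 -0.6 -1. ] t 1.25 open -0.00048201549208562683 j [-40.  15.  16. 114.  -5.  52.  11.]
```

```bash
python3 -m handwheel '[[[0,0,3,-3,-0.8,1,0],[0,0,6,-6,-1.6,3,0],[0,0,9,-9,-2.4,5,0],[0,0,12,-12,-3.2,7,0],[0,0,15,-15,-4,9,0],[0,0,18,-18,-4.8,12,0],[0,0,20.2,-20.5,-5.5,15,0],[0,0,20.2,-22.2,-5.9,17.5,0],[0,0,20.2,-22.2,-5.9,19.3,0],[0,0,20.2,-22.2,-5.9,19.3,0],[0,0,20.2,-22.2,-5.9,19.3,0]]]'; python3 go.py 475 -38 37
```

```text
clock: 2.17
position: [475.2, -36.5, 119.8]
orientation: [[-0.223, 0.975, -0.002], [0.975, 0.223, 0.0], [0.001, -0.002, -1.0]]
contact_force: [0.2, 0.4, -0.2]
opening: 0.0
grasp_force: 0.0
turn [-0.13 -0.05  0.16] shift cm [-0.15 -0.03  8.28] pos [475.2 -36.5 119.8] F [ 0.2  0.4 -0.2] t 2.1667 open 0.00044748904827841504 j [ -9.  36.  14. 121. -19.  26.  33.]
```

```bash
python3 -m handwheel '[[[0,0,0,-0.1,0,2,0],[0,0,0,-0.1,0,4.5,0],[0,0,0,-0.1,0,7,0],[0,0,0,-0.1,0,8.3,0],[0,0,0,-0.1,0,8.3,0],[0,0,0,-0.1,0,8.3,0],[0,0,0,0.2,0,8.3,0],[0,0,0,0.6,0,8.3,0],[0,0,0,0.9,0,8.3,0],[0,0,0,1.1,0,8.3,0],[0,0,0,1.3,0,8.3,0],[0,0,0,1.3,0,8.3,0]]]'; python3 go.py 467.2 -4 37; python3 - <<'E'
from h import *
c=vision.read_camera("top");s=vision.read_camera("side")
a=cv2.resize(c["img"][195:265,130:230],None,fx=4,fy=4,interpolation=3);b=cv2.resize(s["img"][160:230,150:250],None,fx=4,fy=4,interpolation=3)
cv2.imwrite("pics/pre.png",np.hstack([a,b])[:,:,::-1])
E
```

```text
clock: 3.17
position: [473.0, -23.1, 37.6]
orientation: [[-0.224, 0.975, 0.0], [0.975, 0.224, 0.0], [0.0, 0.0, -1.0]]
contact_force: [-0.6, -0.4, -0.8]
opening: -0.001
grasp_force: 0.0
turn [ 0.02 -0.01  0.24] shift cm [ 1.99 -0.13  0.06] pos [473.  -23.1  37.6] F [-0.6 -0.4 -0.8] t 3.1667 open -0.0013359252079378767 j [ -6.  45.   9. 123. -27.  14.  39.]
```

View pics/pre.png

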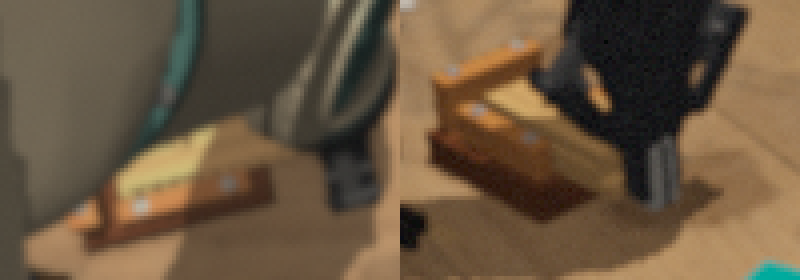

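The side view shows the shut fingers at (655,180), standing just clear of the leaf ends and centred on them. I'll advance from here and feel for contact.

```bash
python3 -m handwheel '[[[0,0,0.2,0.2,-0.1,0,0],[0,0,0.2,0.4,-0.1,0,0],[0,0,0.2,0.6,-0.1,0,0],[0,0,0.2,0.8,-0.1,0,0],[0,0,0.2,1,-0.1,0,0],[0,0,0.2,1.15,-0.1,0,0],[0,0,0.2,1.3,-0.1,0,0],[0,0,0.2,1.4,-0.1,0,0],[0,0,0.2,1.5,-0.1,0,0],[0,0,0.2,1.6,-0.1,0,0]]]'; python3 go.py 467.2 -4 37
```

```text
clock: 4.1
position: [468.4, -8.4, 37.3]
orientation: [[-0.22, 0.976, -0.0], [0.976, 0.22, -0.0], [-0.0, -0.0, -1.0]]
contact_force: [-0.1, -1.3, 0.2]
opening: -0.0
grasp_force: 0.6
turn [-0.    0.   -0.01] shift cm [ 0.46 -0.02  0.03] pos [468.4  -8.4  37.3] F [-0.1 -1.3  0.2] t 4.1 open -0.0004158792877770911 j [ -9.  45.  10. 124. -31.  14.  41.]
```

Contact with the leaves is light (1.3 N), with about 4–5 mm to go. I'll continue in small steps.

```bash
python3 -m handwheel '[[[0,0,0,0.05,0,0,0],[0,0,0,0.1,0,0,0],[0,0,0,0.15,0,0,0],[0,0,0,0.2,0,0,0],[0,0,0,0.25,0,0,0],[0,0,0,0.25,0,0,0]]]'; python3 go.py 467.2 -4 37
```

```text
clock: 4.6
position: [467.8, -5.9, 37.3]
orientation: [[-0.22, 0.976, -0.0], [0.976, 0.22, 0.0], [0.0, -0.0, -1.0]]
contact_force: [0.8, -0.2, -0.2]
opening: -0.001
grasp_force: 0.4
turn [-0.   -0.01 -0.01] shift cm [ 0.2  -0.02  0.03] pos [467.8  -5.9  37.3] F [ 0.8 -0.2 -0.2] t 4.6 open -0.0005232834420627793 j [-10.  45.  10. 124. -32.  14.  42.]
```

```bash
python3 -m handwheel '[[[0,0,0,0.04,0,0,0],[0,0,0,0.08,0,0,0],[0,0,0,0.1,0,0,0],[0,0,0,0.1,0,0,0]]]'; python3 go.py 467.2 -4 37
```

```text
clock: 4.93
position: [467.7, -5.0, 37.3]
orientation: [[-0.22, 0.976, 0.0], [0.976, 0.22, 0.0], [0.0, 0.0, -1.0]]
contact_force: [-0.5, -0.6, -0.4]
opening: -0.002
grasp_force: 0.5
turn [ 0.   -0.   -0.01] shift cm [ 0.11 -0.02  0.03] pos [467.7  -5.   37.3] F [-0.5 -0.6 -0.4] t 4.9333 open -0.002271035426465941 j [-10.  45.  10. 124. -32.  14.  42.]
```

```bash
python3 -m handwheel '[[[0,0,0,0.04,0,0,0],[0,0,0,0.08,0,0,0],[0,0,0,0.1,0,0,0],[0,0,0,0.1,0,0,0]]]'|grep -E 'pos|contact'
```

```text
position: [467.7, -4.6, 37.3]
contact_force: [1.5, -2.6, 0.2]
```

```bash
python3 -m handwheel '[[[0,0,0,0.03,0,0,0],[0,0,0,0.06,0,0,0],[0,0,0,0.08,0,0,0],[0,0,0,0.08,0,0,0]]]'|grep -E 'pos|contact'
```

```text
position: [467.7, -4.6, 37.3]
contact_force: [0.3, -5.4, -0.7]
```

```bash
python3 -m handwheel '[[[0,0,0,0.03,0,0,0],[0,0,0,0.06,0,0,0],[0,0,0,0.1,0,0,0],[0,0,0,0.1,0,0,0]]]'|grep -E 'pos|contact'
```

```text
position: [467.8, -4.5, 37.4]
contact_force: [1.5, -7.5, 0.2]
```

```bash
python3 -m handwheel '[[[0,0,0,0.03,0,0,0],[0,0,0,0.06,0,0,0],[0,0,0,0.08,0,0,0],[0,0,0,0.08,0,0,0]]]'|grep -E 'pos|contact'
```

```text
position: [467.8, -4.5, 37.5]
contact_force: [2.2, -8.3, 0.5]
```

```bash
python3 -m handwheel '[[[0,0,0,0.04,0,0,0],[0,0,0,0.08,0,0,0],[0,0,0,0.12,0,0,0],[0,0,0,0.15,0,0,0],[0,0,0,0.15,0,0,0]]]'|grep -E 'pos|contact|ori'
```

```text
position: [467.8, -4.5, 37.5]
orientation: [[-0.215, 0.976, 0.004], [0.976, 0.216, -0.006], [-0.007, 0.002, -1.0]]
contact_force: [2.6, -11.2, -0.4]
```

```bash
python3 -m handwheel '[[[0,0,0,0.03,0,0,0],[0,0,0,0.06,0,0,0],[0,0,0,0.06,0,0,0],[0,0,0,0.06,0,0,0]]]'|grep -E 'pos|contact|ori'
```

```text
position: [467.8, -4.4, 37.5]
orientation: [[-0.215, 0.977, 0.004], [0.977, 0.215, -0.007], [-0.007, 0.003, -1.0]]
contact_force: [2.4, -13.3, -0.7]
```

```bash
python3 -m handwheel '[[[0,0.2,0,0.04,0,0,0],[0,0.4,0,0.06,0,0,0],[0,0.4,0,0.06,0,0,0],[0,0.4,0,0.06,0,0,0]]]'|grep -E 'pos|contact|ori'
```

```text
position: [467.9, -4.4, 37.6]
orientation: [[-0.214, 0.977, 0.003], [0.977, 0.214, -0.0], [-0.001, 0.003, -1.0]]
contact_force: [1.7, -14.5, -0.6]
```

```bash
python3 -m handwheel '[[[0,0.2,0,0.02,0,0,0],[0,0.4,0,0.02,0,0,0],[0,0.4,0,0.02,0,0,0],[0,0.4,0,0.02,0,0,0]]]'|grep -E 'pos|contact|ori|clock'
```

```text
clock: 7.68
position: [467.9, -4.5, 37.5]
orientation: [[-0.214, 0.977, 0.002], [0.977, 0.214, 0.006], [0.005, 0.003, -1.0]]
contact_force: [1.8, -16.0, -0.5]
```

Pressed with 15–16 N, all leaves on the stop. Next I'll back off, rise, and move the tool out of the cameras' way.

```bash
python3 -m handwheel '[[[0,-0.4,0,-0.4,0,0,0],[0,-0.8,0,-1,0,0,0],[0,-0.8,0,-2,0,0,0],[0,-0.8,0,-3.5,0,-0.5,0],[0,-0.8,0,-5,0,-3,0],[0,-0.8,0,-7,0,-6,1],[0,-0.8,0,-9.5,0,-9,2],[0,-0.8,0,-12.5,0,-11,3],[0,-0.8,0,-15.5,0,-11,3],[0,-0.8,0,-18,0,-11,3],[0,-0.8,0,-19,0,-11,3],[0,-0.8,0,-19,0,-11,3]]]'|grep -E 'clock|pos|contact|ori'; python3 go.py 462.4 -322.3 130; python3 - <<'E'
from h import *
c=vision.read_camera("top");s=vision.read_camera("side")
a=cv2.resize(c["img"][195:265,130:230],None,fx=4,fy=4,interpolation=3);b=cv2.resize(s["img"][160:230,150:250],None,fx=4,fy=4,interpolation=3)
cv2.imwrite("pics/post.png",np.hstack([a,b])[:,:,::-1])
E
```

```text
clock: 8.68
position: [508.1, -189.2, 145.1]
orientation: [[-0.215, 0.977, 0.001], [0.977, 0.215, -0.002], [-0.002, 0.0, -1.0]]
contact_force: [-0.4, 0.5, 0.5]
turn [ 0.02  0.11 -0.28] shift cm [-12.01  -7.33   1.53] pos [ 508.1 -189.2  145.1] F [-0.4  0.5  0.5] t 8.6833 open 0.35025956575432343 j [  3.  38.  22. 111. -23.  36.  52.]
```

View pics/post.png

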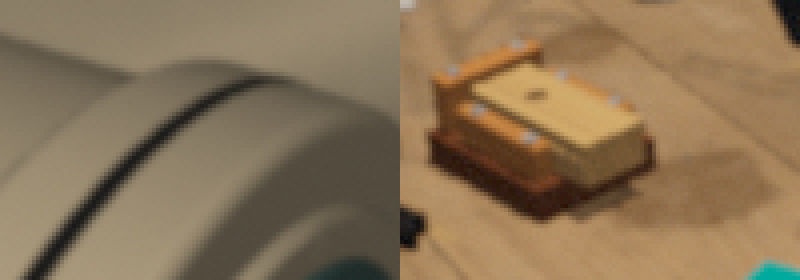

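Side view: all three leaves are flush on the stop, with the free ends even at (600,155) and the top hole at (537,95) in the crop. The arm hides the top view. Now to the pin.

```bash
python3 -m handwheel '[[[0,0,0,-2,-1.2,0,3],[0,0,0,-4.5,-2.7,0,3],[0,0,0,-7,-4.2,0,3],[0,0,0,-9.5,-5.7,0.4,3],[0,0,0,-11,-6.7,0.8,3],[0,0,0,-12,-7.3,1.2,3],[0,0,0,-12,-7.3,1.5,3],[0,0,0,-12,-7.3,1.5,3],[0,0,0,-12,-7.3,1.5,3]]]'|grep -E 'clock|pos|contact|ori'; python3 go.py 462.4 -322.3 81; python3 - <<'E'
from h import *
s=vision.read_camera("side")
print("hole3",onz(s,184.2,183.8,44))
b=cv2.resize(s["img"][190:300,240:360],None,fx=5,fy=5,interpolation=3)
cv2.imwrite("pics/pin.png",b[:,:,::-1])
E
```

```text
clock: 9.53
position: [464.2, -315.9, 129.1]
orientation: [[-0.223, 0.975, -0.001], [0.975, 0.223, 0.003], [0.003, -0.0, -1.0]]
contact_force: [0.2, 0.0, 0.5]
turn [-0.   -0.15  0.16] shift cm [-0.6  -0.32  4.81] pos [ 464.2 -315.9  129.1] F [0.2 0.  0.5] t 9.5333 open 0.3513990146367291 j [ 19.  40.  19. 108. -22.  36.  65.]
hole3 [453.68819581  67.1129755 ]
```

View pics/pin.png

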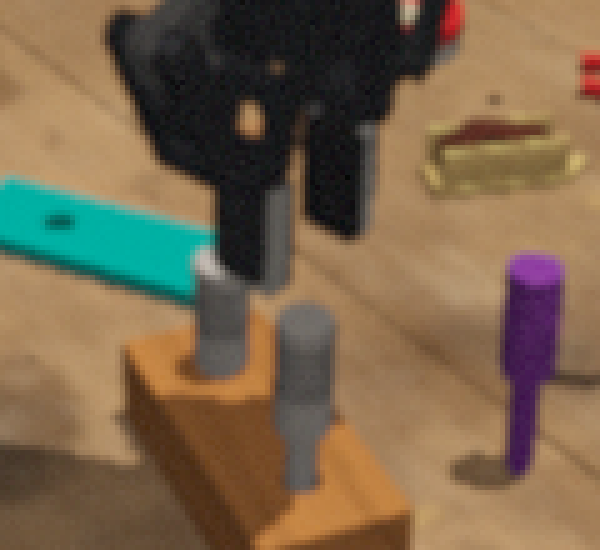

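The side view shows the jaws at (265,290) and (345,235), still behind the long pin's head (305,320). I'll let the arm settle and read the true pose.

```bash
python3 -m handwheel '[[[0,0,0,0,0,0,3],[0,0,0,0,0,0,3],[0,0,0,0,0,0,3]]]'|grep -E 'clock|pos'; python3 go.py 462 -321.5 81; python3 - <<'E'
from h import *
s=vision.read_camera("side"); p=arm.sense();P=p["position"];R=p["orientation"]
for n,q in dict(c=(0,0,22),l=(0,15,22),r=(0,-15,22)).items():
    u=proj(s,P+R@np.array(q)); print(n,[(u[0]-240)*5,(u[1]-190)*5])
E
```

```text
clock: 9.83
position: [463.9, -317.9, 129.8]
turn [ 0.02 -0.    0.06] shift cm [-0.31 -0.27  4.88] pos [ 463.9 -317.9  129.8] F [ 0.5 -0.1  0.3] t 9.8333 open 0.35226111290497625 j [ 19.  40.  20. 108. -22.  36.  65.]
c [np.float64(293.7002553350018), np.float64(258.8977152468078)]
l [np.float64(326.466053003154), np.float64(237.2365908464414)]
r [np.float64(259.96446661022105), np.float64(281.2000905380477)]
```

```bash
python3 -m handwheel '[[[0,0,0,-0.3,-0.25,0,3],[0,0,0,-0.3,-0.25,0.5,3],[0,0,0,-0.3,-0.25,1.3,3],[0,0,0,-0.3,-0.25,2.1,3],[0,0,0,-0.3,-0.25,2.9,3],[0,0,0,-0.3,-0.25,3.7,3],[0,0,0,-0.3,-0.25,4.4,3],[0,0,0,-0.3,-0.25,4.85,3],[0,0,0,-0.3,-0.25,4.85,3],[0,0,0,-0.3,-0.25,4.85,3],[0,0,0,-0.3,-0.25,4.85,3]]]'|grep -E 'clock|pos|contact'; python3 go.py 462 -321.5 81; python3 - <<'E'
from h import *
s=vision.read_camera("side")
b=cv2.resize(s["img"][200:300,240:360],None,fx=5,fy=5,interpolation=3)
cv2.imwrite("pics/pin2.png",b[:,:,::-1])
E
```

```text
clock: 10.8
position: [461.8, -322.3, 81.3]
contact_force: [-0.1, -1.1, -0.2]
turn [ 0.02  0.02 -0.02] shift cm [0.07 0.04 0.03] pos [ 461.8 -322.3   81.3] F [-0.1 -1.1 -0.2] t 10.8 open 0.3551703012215851 j [ 21.  44.  17. 109. -24.  30.  67.]
```

View pics/pin2.png

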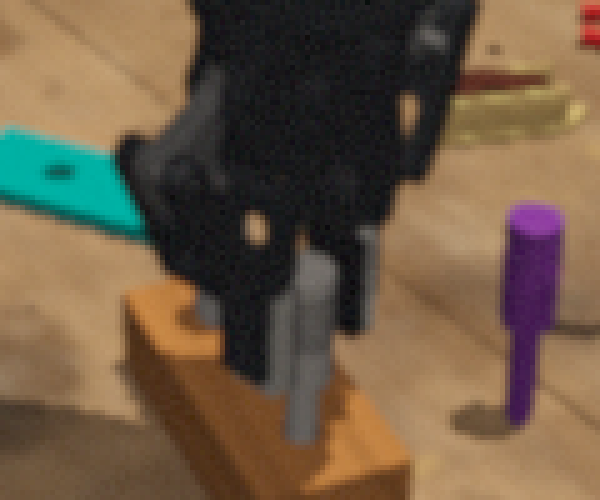

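The pin head (315,290) stands between the jaws. Closing gently.

```bash
python3 -m handwheel '[[[0,0,0,0,0,0,2.5],[0,0,0,0,0,0,2.2],[0,0,0,0,0,0,2.0],[0,0,0,0,0,0,1.9],[0,0,0,0,0,0,1.8],[0,0,0,0,0,0,1.7],[0,0,0,0,0,0,1.6],[0,0,0,0,0,0,1.5]]]' 25|grep -E 'clock|pos|contact|open|grasp'; python3 go.py 462 -321.5 81
```

```text
clock: 11.52
position: [462.0, -322.2, 81.4]
contact_force: [1.2, 1.0, 2.2]
opening: 0.203
grasp_force: 24.4
turn [ 0.04  0.02 -0.01] shift cm [0.07 0.01 0.04] pos [ 462.  -322.2   81.4] F [1.2 1.  2.2] t 11.5167 open 0.20267430072373754 j [ 21.  44.  17. 109. -24.  30.  67.]
```

```bash
python3 -m handwheel '[[[0,0,0,0,0,0,1.2],[0,0,0,0,0,0,1],[0,0,0,0,0,-0.3,1],[0,0,0,0,0,-0.7,1],[0,0,0,0,0,-1.2,1],[0,0,0,0,0,-1.8,1],[0,0,0,0,0,-2.6,1],[0,0,0,0,0,-3.8,1],[0,0,0,0,0,-5.2,1],[0,0,0,0,0,-6.6,1],[0,0,0,0,0,-7.5,1],[0,0,0,0,0,-7.5,1]]]' 60|grep -E 'clock|pos|contact|open|grasp'; python3 go.py 450.5 70.8 156; python3 - <<'E'
from h import *
s=vision.read_camera("side")
p=arm.sense();u=proj(s,p["position"]+p["orientation"]@np.array([0,0,71.3]))
print("tip expected crop",[(u[0]-240)*5,(u[1]-150)*5])
b=cv2.resize(s["img"][150:270,240:360],None,fx=5,fy=5,interpolation=3)
cv2.imwrite("pics/lift.png",b[:,:,::-1])
E
```

```text
clock: 12.52
position: [462.5, -323.0, 158.7]
contact_force: [0.2, 0.7, -0.5]
opening: 0.192
grasp_force: 58.5
turn [ 0.15  0.16 -0.02] shift cm [38.68  7.47  0.17] pos [ 462.5 -323.   158.7] F [ 0.2  0.7 -0.5] t 12.5167 open 0.19233087968885418 j [ 19.  38.  21. 107. -20.  39.  64.]
tip expected crop [np.float64(297.406596254084), np.float64(529.313940620372)]
```

View pics/lift.png

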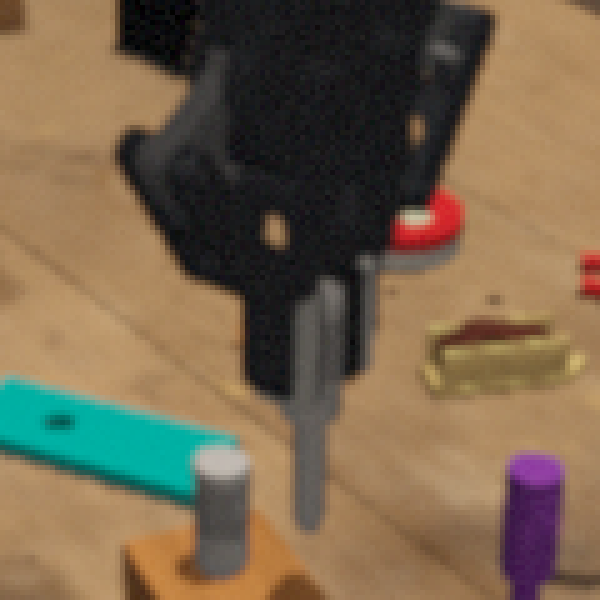

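The lift view shows the pin held upright, its tip at (310,530) against (297,529) expected from the TCP. I'll check whether that's camera bias using the finger corners.

```bash
python3 - <<'E'
from h import *
s=vision.read_camera("side");p=arm.sense();P=p["position"];R=p["orientation"]
for q in[(11,-23.5,22),(-11,-23.5,22),(-11,-9,22),(-11,9,22),(-11,23.5,22),(0,0,31.3),(0,9,31.3),(0,-9,31.3)]:
    u=proj(s,P+R@np.array(q,float)); print(q,round((u[0]-240)*5),round((u[1]-150)*5))
g=cv2.cvtColor(s["img"],cv2.COLOR_RGB2GRAY)
print(g[246,290:318]); print(g[222,284:322])
print(P)
E
```

```text
(11, -23.5, 22) 214 409
(-11, -23.5, 22) 275 439
(-11, -9, 22) 309 417
(-11, 9, 22) 349 390
(-11, 23.5, 22) 381 370
(0, 0, 31.3) 298 417
(0, 9, 31.3) 318 404
(0, -9, 31.3) 277 430
[133 149 154 151 152 153 152 142 107  90  91  97  94  94 110 125 125 119
 118 127 131 134 135 136 139 137 137 135]
[142 143 133  98  53  28  17  21  24  26  25  25  28  30  62  85  91  90
  83  64  74  75  71  57  37  18  26  56  87 111 133 144 145 141 144 143
 141 141]
[ 461.6379823  -322.03996414  156.53456898]
```

```bash
python3 -m handwheel '[[[0,0,0,1,0.2,0,1],[0,0,0,3,0.6,0,1],[0,0,0,6,1.2,0,1],[0,0,0,9,1.8,0,1],[0,0,0,12,2.4,0,1],[0,0,0,15,3,0,1],[0,0,0,18,3.6,0,1],[0,0,0,21,4.2,0,1],[0,0,0,24,4.8,0,1],[0,0,0,27,5.4,0,1],[0,0,0,29,5.8,0,1],[0,0,0,30,6,0,1]]]'|grep -E 'clock|pos|contact|open'; python3 -m handwheel '[[[0,0,0,0,0,0,1],[0,0,0,0,0,0,1]]]'|grep pos;python3 go.py 451.5 70 131
```

```text
clock: 13.62
position: [452.8, -12.2, 155.3]
contact_force: [-0.3, -0.2, -1.0]
opening: 0.19
position: [454.0, -16.6, 155.9]
turn [-0.04  0.04  0.02] shift cm [8.51 1.66 2.48] pos [454.  -16.6 155.9] F [-0.3  0.1 -0.8] t 13.7833 open 0.1942107748806353 j [-18.  32.  23. 123. -25.  30.  37.]
```

```bash
python3 -m handwheel '[[[0,0,0,1.5,0.3,0,1],[0,0,0,3.5,0.7,0,1],[0,0,0,5.5,1.1,0,1],[0,0,0,7.5,1.5,0,1],[0,0,0,8.5,1.65,0.5,1],[0,0,0,8.5,1.65,1.2,1],[0,0,0,8.5,1.65,2,1],[0,0,0,8.5,1.65,2.5,1],[0,0,0,8.5,1.65,2.5,1],[0,0,0,8.5,1.65,2.5,1],[0,0,0,8.5,1.65,2.5,1]]]'|grep -E 'clock|pos|contact|open'; python3 go.py 451.5 70 131;python3 - <<'E'
from h import *
s=vision.read_camera("side");p=arm.sense();P=p["position"];R=p["orientation"]
u=proj(s,P+R@np.array([0,0,71.3]));print("tip exp",(u[0]-150+.5)*6-.5,(u[1]-120+.5)*6-.5)
u=proj(s,[450.5,70.8,44]);print("hole exp",(u[0]-150+.5)*6-.5,(u[1]-120+.5)*6-.5)
cv2.imwrite("pics/over.png",cv2.resize(s["img"][120:220,150:230],None,fx=6,fy=6,interpolation=3)[:,:,::-1])
E
```

```text
clock: 14.7
position: [451.9, 69.2, 131.1]
contact_force: [0.9, 0.3, -1.3]
opening: 0.189
turn [-0.    0.02 -0.12] shift cm [ 0.09 -0.02  0.01] pos [451.9  69.2 131.1] F [ 0.9  0.3 -1.3] t 14.7 open 0.18939704036321497 j [-27.  34.  22. 124. -28.  26.  29.]
tip exp 195.96972656663542 344.2099448890449
hole exp 195.2458841578341 383.8469087228474
```

View pics/over.png

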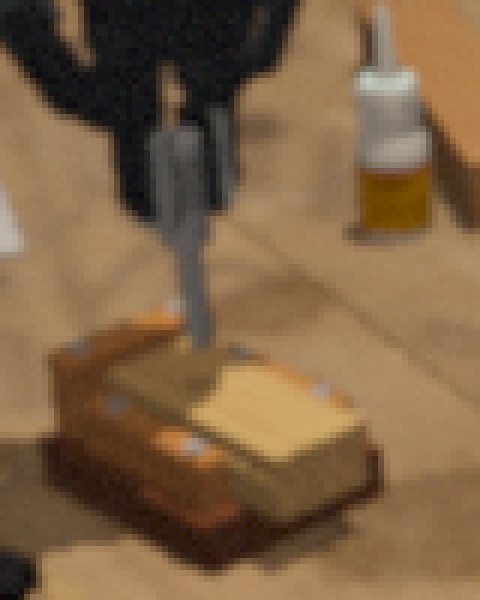

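The tip is at (200,345) in the crop and the pin is vertical, with the hole in shadow below it. I'll get sub-pixel positions for the hole, from the earlier unshadowed picture, and for the shank line.

```bash
python3 - <<'E'
from h import *
s=vision.read_camera("side");p=arm.sense();P=p["position"];R=p["orientation"]
i=cv2.imread("pics/post.png")[:,400:];g=cv2.cvtColor(i,cv2.COLOR_BGR2GRAY)
w=g[82:112,118:158].astype(float);d=np.clip(120-w,0,None) if w.max()<160 else np.clip(np.median(w)-25-w,0,None)
yy,xx=np.mgrid[82:112,118:158];h=((xx*d).sum()/d.sum(),(yy*d).sum()/d.sum());hp=((h[0]+.5)/4-.5+150,(h[1]+.5)/4-.5+160)
print("median",np.median(w),"min",w.min(),"hole px",hp,"->",onz(s,*hp,44))
g=cv2.cvtColor(s["img"],cv2.COLOR_RGB2GRAY)
for r in range(163,180): print(r,g[r,174:192])
for z in(50,55,60,65,70,75,80,85): print("axis",z,P[2]-z,np.round(proj(s,P+R@np.array([0,0,P[2]-z])),2))
E
```

```text
median 169.0 min 112.0 hole px (np.float64(183.51351351351352), np.float64(183.42702702702704)) -> [453.22219592  69.61155878]
163 [126 130 129 132 122 106  91  87  85  99 119 129 127 126 129 129 132 129]
164 [132 134 134 132 125 107  89  84  86  89 112 124 126 124 126 125 127 125]
165 [136 138 137 132 126 108  91  89  85  88 104 125 129 130 129 127 128 125]
166 [140 138 136 134 126 112  93  86  85  90 110 131 135 135 135 132 127 124]
167 [139 139 138 136 130 115  95  86  86  89 108 130 135 135 132 130 125 121]
168 [138 137 137 137 131 119  96  85  85  87 103 126 129 125 123 119 115 113]
169 [139 140 141 137 137 131 107  87  85  80  95 118 122 118 112 110 113 111]
170 [139 136 136 142 148 145 120  94  88  82  93 109 115 112 111 108 112 113]
171 [135 133 136 143 150 144 122  98  86  83  84  97 109 112 108 109 111 111]
172 [129 127 137 146 149 135 115  95  88  82  80  91 104 110 109 112 111 115]
173 [110 112 128 137 135 125 103  90  84  81  75  86 106 110 111 109 113 113]
174 [ 91  91 103 106 106  98  86  83  89  86  78  85 106 114 114 115 115 117]
175 [ 79  74  75  76  75  78  90  94  89  83  80  89 111 120 121 121 124 123]
176 [ 66  68  65  68  75  84 103 105  95  83  82  94 116 125 123 124 128 131]
177 [ 64  67  73  80  87  96 107 106  97  85  90  99 112 113 107 110 121 131]
178 [ 70  80  87  94  96  99 101 101  97  95  96  98 105 101  92  96 107 116]
179 [ 89  90  94  97  99 100  99 100 103  96 102 100  99  97  99  99 100 101]
axis 50 81.35972048428059 [182.69 181.06]
axis 55 76.35972048428059 [182.45 178.98]
axis 60 71.35972048428059 [182.2  176.88]
axis 65 66.35972048428059 [181.96 174.78]
axis 70 61.35972048428059 [181.72 172.67]
axis 75 56.35972048428059 [181.48 170.54]
axis 80 51.35972048428059 [181.23 168.4 ]
axis 85 46.35972048428059 [180.98 166.26]
```

```bash
python3 -m handwheel '[[[0,0,0,0.08,-0.02,0.3,1],[0,0,0,0.08,-0.02,0.7,1],[0,0,0,0.08,-0.02,1.1,1],[0,0,0,0.08,-0.02,1.4,1],[0,0,0,0.08,-0.02,1.6,1],[0,0,0,0.08,-0.02,1.75,1],[0,0,0,0.08,-0.02,1.75,1],[0,0,0,0.08,-0.02,1.75,1]]]'|grep -E 'clock|pos|contact|open'
```

```text
clock: 15.47
position: [451.3, 71.0, 113.5]
contact_force: [0.1, 0.5, -1.1]
opening: 0.19
```

```bash
python3 -m handwheel '[[[0,0,0,0,0,0.05,1],[0,0,0,0,0,0.1,1],[0,0,0,0,0,0.15,1],[0,0,0,0,0,0.2,1],[0,0,0,0,0,0.2,1]]]'|grep -E 'clock|pos|contact|open'
```

```text
clock: 15.88
position: [451.4, 71.0, 111.6]
contact_force: [-0.3, -0.3, -0.5]
opening: 0.191
```

The tip is 4 mm into the top hole with no force. Continuing slowly.

```bash
python3 -m handwheel '[[[0,0,0,0,0,0.06,1],[0,0,0,0,0,0.12,1],[0,0,0,0,0,0.18,1],[0,0,0,0,0,0.24,1],[0,0,0,0,0,0.3,1],[0,0,0,0,0,0.36,1],[0,0,0,0,0,0.42,1],[0,0,0,0,0,0.48,1],[0,0,0,0,0,0.48,1]]]'|grep -E 'clock|pos|contact|open'
```

```text
clock: 16.63
position: [451.2, 71.0, 106.7]
contact_force: [0.5, 0.3, 0.4]
opening: 0.195
```

```bash
python3 -m handwheel '[[[0,0,0,0,0,0.06,1],[0,0,0,0,0,0.12,1],[0,0,0,0,0,0.18,1],[0,0,0,0,0,0.24,1],[0,0,0,0,0,0.3,1],[0,0,0,0,0,0.3,1]]]'|grep -E 'clock|pos|contact|open'
```

```text
clock: 17.13
position: [451.3, 71.0, 103.7]
contact_force: [0.7, -0.4, -0.6]
opening: 0.19
```

Tip at about 32 mm and still free.

```bash
python3 -m handwheel '[[[0,0,0,0,0,0.06,1],[0,0,0,0,0,0.12,1],[0,0,0,0,0,0.18,1],[0,0,0,0,0,0.24,1],[0,0,0,0,0,0.3,1],[0,0,0,0,0,0.36,1],[0,0,0,0,0,0.42,1],[0,0,0,0,0,0.48,1],[0,0,0,0,0,0.54,1],[0,0,0,0,0,0.6,1],[0,0,0,0,0,0.6,1]]]'|grep -E 'clock|pos|contact|open'
```

```text
clock: 18.05
position: [451.3, 71.0, 97.7]
contact_force: [0.5, 0.9, -1.5]
opening: 0.188
```

```bash
python3 -m handwheel '[[[0,0,0,0,0,0.06,1],[0,0,0,0,0,0.12,1],[0,0,0,0,0,0.18,1],[0,0,0,0,0,0.24,1],[0,0,0,0,0,0.3,1],[0,0,0,0,0,0.36,1],[0,0,0,0,0,0.42,1],[0,0,0,0,0,0.5,1],[0,0,0,0,0,0.5,1]]]'|grep -E 'clock|pos|contact|open'
```

```text
clock: 18.8
position: [451.3, 71.0, 92.7]
contact_force: [0.1, 0.6, -1.1]
opening: 0.195
```

```bash
python3 -m handwheel '[[[0,0,0,0,0,0.06,1],[0,0,0,0,0,0.12,1],[0,0,0,0,0,0.18,1],[0,0,0,0,0,0.24,1],[0,0,0,0,0,0.3,1],[0,0,0,0,0,0.36,1],[0,0,0,0,0,0.42,1],[0,0,0,0,0,0.5,1],[0,0,0,0,0,0.5,1]]]'|grep -E 'clock|pos|contact|open'
```

```text
clock: 19.55
position: [451.4, 71.0, 87.7]
contact_force: [0.6, 0.3, -0.9]
opening: 0.194
```

```bash
python3 -m handwheel '[[[0,0,0,0,0,0.06,1],[0,0,0,0,0,0.12,1],[0,0,0,0,0,0.18,1],[0,0,0,0,0,0.24,1],[0,0,0,0,0,0.3,1],[0,0,0,0,0,0.36,1],[0,0,0,0,0,0.42,1],[0,0,0,0,0,0.5,1],[0,0,0,0,0,0.5,1]]]'|grep -E 'clock|pos|contact|open'
```

```text
clock: 20.3
position: [451.4, 71.0, 82.7]
contact_force: [0.2, -1.0, -0.6]
opening: 0.188
```

Tip at about 11 mm, well into the base. About 7 mm remain.

```bash
python3 -m handwheel '[[[0,0,0,0,0,0.06,1],[0,0,0,0,0,0.12,1],[0,0,0,0,0,0.18,1],[0,0,0,0,0,0.24,1],[0,0,0,0,0,0.3,1],[0,0,0,0,0,0.36,1],[0,0,0,0,0,0.42,1],[0,0,0,0,0,0.5,1],[0,0,0,0,0,0.5,1]]]' 80|grep -E 'clock|pos|contact|open'
```

```text
clock: 21.05
position: [451.3, 71.0, 77.7]
contact_force: [0.7, 0.2, -0.9]
opening: 0.185
```

```bash
python3 -m handwheel '[[[0,0,0,0,0,0.04,1],[0,0,0,0,0,0.08,1],[0,0,0,0,0,0.12,1],[0,0,0,0,0,0.15,1],[0,0,0,0,0,0.15,1]]]'|grep -E 'clock|pos|contact|open'
```

```text
clock: 21.47
position: [451.4, 71.0, 76.3]
contact_force: [-0.2, 0.1, -0.6]
opening: 0.184
```

```bash
python3 -m handwheel '[[[0,0,0,0,0,0.03,1],[0,0,0,0,0,0.06,1],[0,0,0,0,0,0.08,1],[0,0,0,0,0,0.08,1]]]'|grep -E 'clock|pos|contact|open'
```

```text
clock: 21.8
position: [451.3, 71.0, 75.6]
contact_force: [-0.3, 0.4, 0.8]
opening: 0.185
```

```bash
python3 -m handwheel '[[[0,0,0,0,0,0.03,1],[0,0,0,0,0,0.06,1],[0,0,0,0,0,0.06,1],[0,0,0,0,0,0.06,1]]]'|grep -E 'clock|pos|contact|open'
```

```text
clock: 22.13
position: [451.3, 71.0, 75.4]
contact_force: [-0.7, 0.3, 6.8]
opening: 0.186
```

```bash
python3 -m handwheel '[[[0,0,0,0,0,0.02,1],[0,0,0,0,0,0.05,1],[0,0,0,0,0,0.05,1],[0,0,0,0,0,0.05,1]]]'|grep -E 'clock|pos|contact|open'
```

```text
clock: 22.47
position: [451.4, 71.0, 75.2]
contact_force: [-2.3, -0.3, 11.8]
opening: 0.188
```

```bash
python3 -m handwheel '[[[0,0,0,0,0,0.01,1],[0,0,0,0,0,0.01,1],[0,0,0,0,0,0.01,1],[0,0,0,0,0,0.01,1]]]'|grep -E 'clock|pos|contact|open'
```

```text
clock: 22.8
position: [451.4, 71.0, 75.2]
contact_force: [-1.5, -0.8, 12.8]
opening: 0.188
```

Seated and pressed at about 13 N. Easing off, opening, and rising straight up.

```bash
python3 -m handwheel '[[[0,0,0,0,0,-0.05,1],[0,0,0,0,0,-0.1,1],[0,0,0,0,0,-0.1,1.5],[0,0,0,0,0,-0.1,2],[0,0,0,0,0,-0.1,2.6],[0,0,0,0,0,-0.1,3.2],[0,0,0,0,0,-0.1,3.5],[0,0,0,0,0,-0.1,3.5],[0,0,0,0,0,-0.1,3.5]]]' 20|grep -E 'clock|pos|contact|open|grasp'
```

```text
clock: 23.55
position: [451.3, 71.0, 75.3]
contact_force: [-0.4, 0.2, -0.1]
opening: 0.411
grasp_force: 0.0
```

```bash
python3 -m handwheel '[[[0,0,0,0,0,-0.5,3.5],[0,0,0,0,0,-1.2,3.5],[0,0,0,0,0,-2.2,3.5],[0,0,0,0,0,-3.5,3.5],[0,0,0,0,0,-5.5,3.5],[0,0,0,0,0,-7.5,3.5],[0,0,0,-2.5,0,-9,3.5],[0,0,0,-5.5,0,-10,3.5],[0,0,0,-8.5,0,-10,3.5],[0,0,0,-11.5,0,-10,3.5],[0,0,0,-13,0,-10,3.5],[0,0,0,-13,0,-10,3.5]]]'|grep -E 'clock|pos|contact|open'; python3 - <<'E'
from h import *
c=vision.read_camera("top");s=vision.read_camera("side")
a=cv2.resize(c["img"][195:265,130:230],None,fx=4,fy=4,interpolation=3);b=cv2.resize(s["img"][150:220,150:250],None,fx=4,fy=4,interpolation=3)
for z in(84,4): print(z,[ (np.array(proj(s,[451.4,71,z]))-[150,150])*4+[400,0]])
cv2.imwrite("pics/end.png",np.hstack([a,b])[:,:,::-1])
E
```

```text
clock: 24.55
position: [480.8, -60.3, 176.6]
contact_force: [-0.2, -1.3, 0.6]
opening: 0.413
84 [array([522.11934025,  66.23332441])]
4 [array([537.32829911, 198.45212334])]
```

View pics/end.png

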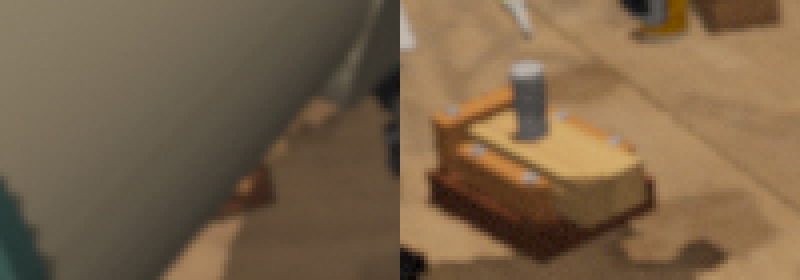

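The side view shows the pin upright, with its head (528,100) sitting on the top leaf, the leaves flush, and the gripper clear.

```bash
python3 -m handwheel '[[[0,0,0,0,0,0,3.5],[0,0,0,0,0,0,3.5],[0,0,0,0,0,0,3.5]]]'|grep -E 'pos|contact'; python3 -c "
from bench import arm
print(arm.sign_off())"
```

```text
position: [479.7, -54.4, 175.3]
contact_force: [-0.6, 0.5, 0.8]
the job is handed in; nothing more can be done
None
```

The job is handed in: I pushed the three leaves against the stop with about 16 N, passed the long pin through all three into the jig, pressed its head home with about 13 N and let go, finishing at about 25 s with nothing else moved.

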